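# Pack the glazing kit into the caddy

### The arm

A 6-joint arm with a two-finger parallel gripper is mounted at the origin on the work surface; the furniture and walls round the work are solid. World frame = base frame: x ahead of the robot, y to its left, z up, the work surface at z = 0. Lengths are in m, angles in rad, forces in N, time in s.
With the tool pointing down it reaches from about 0.3 to 0.85 m from the base axis. Payload 4.2 kg.
Tool frame: the origin (TCP) lies at the very end of the fingers, on their centre line; the grasp point (between the pads) lies 19 mm behind it; z points along the fingers, y is the line along which they close (so a half turn about z gives the same grasp; the last joint's range is limited). The gripper opens to 91 mm and grips with 3 to 60 N. Pads are 32 mm wide; open, the fingers measure 118 mm over their backs; the gripper's body (76 mm by 178 mm) begins 60 mm behind the grasp point.
Start: joints at [1.136, 0.32, 1.565, -0, 1.257, -0.02], TCP at [0.232, 0.526, 0.214] pointing down, gripper open.
Joint ranges: [-3.11, 3.11], [-0.84, 2.01], [0.21, 2.61], [-1.34, 4.49], [0.05, 2.63], [-2.56, 2.56]. Speed limits (rad/s): [2.57, 2.57, 3.14, 3.14, 3.14, 3.14].

### API

Orientations are given as a unit quaternion [w, x, y, z].
In Python, from cell import telemetry, grab_frame, camera_params, robot gives the robot as it stands.
- The arm moves only by the tool apply_moves, never from a script. Its arguments are lists of equal length, an entry for each row: "slide": the shift along the tool's x, y, z as a fraction of full scale, a list of three; "yaw": the turn about the tool's z as a fraction of full scale. In form: {"slide": [[x, y, z], ...], "yaw": [yaw, ...]}. A call has exactly 5 rows; each row shifts and turns the commanded pose from where the row before left it, along the tool's axes as they then stand; what a row does not reach is not made up. Full scale, the value 1, is 0.2 m for a shift and 1.5 rad for a turn. A row lasts 1/12 s, in which the tool goes at most 41.7 mm and 7.16 degrees, less where a joint would pass 70% of its speed; a pose out of reach is approached as far as the arm can. A call with a number of a shift or a turn outside -1 to 1 is refused whole. A call with a gripper value outside its range is refused whole. "gripper" is the opening, from -1 (shut) to 1 (fully open), set as the call begins (left out, the last holds). The fingers move at their own pace and stop on an object; "newtons" is the grip in N (left out, the last holds). Time passes only in rows, so rows that do not move let the fingers close, or fill a call up. It gives the time, the measured TCP pose, the force, the opening and the grip force at its end, in the units of the state.
- telemetry.get_obs(): the state, without advancing time (a new reading comes with each control period).
- grab_frame(name): name is "scene" or "top" or "wrist"; returns (picture, depth): 400x640x3 uint8, red, green, blue; 400x640 float32, m along the optical axis (not along the pixel's ray), 0 where there is no reading.
- camera_params(name): a dict with "camera_matrix" (3x3 intrinsics, pixels), "T" (4x4, takes a point from camera to world coordinates); the wrist camera has in their place "T_tool_cam" (4x4, takes a point from camera to tool coordinates, whose origin is the TCP and whose axes are the flange's). Camera axes: x right, y down, z forward; pixel columns grow to the right and rows downward; lengths in m; the calibration is good to about 2 mm. A picture is of the moment at which its call begins: read the wrist's pose just before it. camera_params takes no time and is no camera call.
- robot.hand_in(): hands the job in; it is judged then, once.
The state is a dict: "time": time; "joint_positions": joint angles; "qd": joint speeds; "tau": joint torques, N m; "eef_pos": TCP position; "eef_rot": TCP orientation; "ft_force": force on the tool from outside, world axes, zero at the start; "torque": the same for the moment, N m; "finger_gap": finger opening in m; "gripper_force": force on a finger pad.
Only numpy, scipy, OpenCV 4.12 (cv2) and the standard library are available. Lean on these libraries where they do the work, as an engineer would, in place of code of your own. Each camera call takes 0.05 s, during which the arm holds its last target. There are 200 camera calls.

### The job

Pack the glazing kit into the plywood caddy: stand the blue dye bottle in the blue pocket, the jar with the bright green lid in the green pocket, the small jar with the whitish cap in the white pocket and the clay whistle in the orange pocket, each upright on its pocket's floor. Leave the two black-lidded canisters on the bench, one white-labelled and one blue, standing where they are.

Things in the scene. Friction and masses are not known exactly. Their poses are not given: they have to be found in the camera images.
- blue_canister: look-alike that stays: film canister with a blue body and a black snap lid, 31 mm body, lid 36 mm across, 56 mm high, loose. Origin: centre of its underside, z up.
- green_jar: small glass jar with a bright green screw lid, standing upright; 54 mm diameter, 92 mm high, about 300 g; the lid (52 mm across, top 10 mm) turns freely, so grasp the glass below z = 80 mm. Origin: centre of its underside, z up. Behind all the things stands a steel shelf, its front at x = 0.60 m where y = 0 (0.68 at y = -0.3, 0.52 at y = 0.3): do not swing the wrist into it.
- white_cap_jar: small clear jar with cream powder in it and a pale whitish cap, standing upright; body 45 mm diameter up to z = 62 mm, narrower cap 36 mm across to z = 80 mm (total height); about 110 g. Origin: centre of its underside, z up.
- whistle: small lumpy clay animal whistle, brown with a white ball and a speckled head, standing on its foot; about 30 mm wide along its x, 34 mm (up to 46) along its y, 45 mm high, 45 g. Origin: on its underside; its middle lies 6 mm along its own +y from there. Grasp it across its x, 30 mm wide, at z = 25 to 42 mm. Its yaw varies; z up.
- white_canister: look-alike that stays: film canister with a white-labelled body and black lid, 31 mm body, lid up to 40 mm across, 51 mm high, loose. Origin: centre of its underside, z up.
- dye: slim blue dye bottle with a green band and a narrow white cap, standing upright; straight body 33 mm diameter up to about z = 65 mm, then shoulder and cap to 98 mm; about 60 g; grasp the body at about z = 45 mm. Origin: centre of its underside, z up.
- blue_pocket: Blue plastic pocket, an open square tray 80 mm outside, 72 mm inside, walls 21 mm high, one of four set two by two (82 mm pitch, colours change places) in a fixed 178 mm plywood caddy (rim at z = 27 mm, low wire handles). Origin: centre of its underside, 13 mm above the bench; inner floor at world z = 17 mm, rim at 34 mm. x, y along its sides, z up.
- green_pocket: Green plastic pocket, an open square tray 80 mm outside, 72 mm inside, walls 21 mm high, one of four set two by two (82 mm pitch, colours change places) in a fixed 178 mm plywood caddy (rim at z = 27 mm, low wire handles). Origin: centre of its underside, 13 mm above the bench; inner floor at world z = 17 mm, rim at 34 mm. x, y along its sides, z up.
- white_pocket: White plastic pocket, an open square tray 80 mm outside, 72 mm inside, walls 21 mm high, one of four set two by two (82 mm pitch, colours change places) in a fixed 178 mm plywood caddy (rim at z = 27 mm, low wire handles). Origin: centre of its underside, 13 mm above the bench; inner floor at world z = 17 mm, rim at 34 mm. x, y along its sides, z up.
- orange_pocket: Orange plastic pocket, an open square tray 80 mm outside, 72 mm inside, walls 21 mm high, one of four set two by two (82 mm pitch, colours change places) in a fixed 178 mm plywood caddy (rim at z = 27 mm, low wire handles). Origin: centre of its underside, 13 mm above the bench; inner floor at world z = 17 mm, rim at 34 mm. x, y along its sides, z up.

How it is judged:
At the end, for the whole second after the job is handed in: Each of the four things stands at rest in the pocket of its colour: upright (0.15 rad), underside less than 10 mm above the pocket's underside, origin within 36 mm of its centre; the two canisters stand upright (0.15 rad) within 30 mm of their starts (horizontal distance between dye and blue_pocket below 0.036 m and z of dye in the frame of blue_pocket below 0.01 m and angle between each of dye, green_jar, white_cap_jar, whistle, white_canister, blue_canister's own z axis and vertical below 0.15 rad and linear speed of each of dye, green_jar, white_cap_jar, whistle below 0.02 m/s and horizontal distance between green_jar and green_pocket below 0.036 m and z of green_jar in the frame of green_pocket below 0.01 m and horizontal distance between white_cap_jar and white_pocket below 0.036 m and z of white_cap_jar in the frame of white_pocket below 0.01 m and horizontal distance between whistle and orange_pocket below 0.036 m and z of whistle in the frame of orange_pocket below 0.01 m and distance of each of white_canister, blue_canister from where it was at the start of the episode below 0.03 m); the robot touches nothing.
It fails at once if the white-labelled canister is shifted more than 30 mm or tipped (distance of white_canister from where it was at the start of the episode above 0.03 m or angle between white_canister's own z axis and vertical above 0.5 rad).
It fails at once if the blue-bodied canister is shifted more than 30 mm or tipped (distance of blue_canister from where it was at the start of the episode above 0.03 m or angle between blue_canister's own z axis and vertical above 0.5 rad).
It also fails if it takes over 118 s, if anything falls off the work surface, if the arm or the gripper's body presses on something with over 40 N, if the wrist force passes 120 N, or if a joint passes its speed limit or range.

## Working session

There is one attempt and no reset: what is moved stays moved. The work goes in short steps, Python scripts to look and compute and a tool call to move; the robot and the scene stay as the last step left them, time stands still between calls to the robot, and variables do not carry over. Pictures are saved under pics/ and viewed, at most 14 in all, crops included, and the job is handed in when it is done.

Besides the shell and the picture viewer there is one more tool, called after "Call:" as name(argument=value, ...) on one line, values as JSON. apply_moves: Moves the arm, as the interface text tells. Its arguments: {"type":"object","properties":{"slide":{"type":"array","items":{"type":"array","items":{"type":"number"}}},"yaw":{"type":"array","items":{"type":"number"}},"gripper":{"type":"number"},"newtons":{"type":"number"}},"required":["slide","yaw"]}

```bash
mkdir -p pics; ls
python3 - <<'E'
from cell import telemetry, grab_frame, camera_params, robot
import numpy as np, cv2
for n in ("scene","top"):
    im,d=grab_frame(n); np.savez(f"{n}0.npz",im=im,d=d); cv2.imwrite(f"pics/{n}0.png",im[:,:,::-1])
    p=camera_params(n); print(n,np.round(p["camera_matrix"],1).tolist(),np.round(p["T"],3).tolist(),(d>0).mean())
p=camera_params("wrist");print(np.round(p["T_tool_cam"],3).tolist())
o=telemetry.get_obs();print(o["eef_pos"],o["eef_rot"],o["time"],o["finger_gap"])
E
```

```text
pics
scene [[515.2, 0.0, 321.6], [0.0, 515.2, 196.4], [0.0, 0.0, 1.0]] [[0.604, -0.619, 0.502, -0.144], [-0.797, -0.461, 0.391, -0.511], [-0.01, -0.636, -0.772, 0.987], [0.0, 0.0, 0.0, 1.0]] 0.9961640625
top [[479.1, 0.0, 325.4], [0.0, 479.1, 197.5], [0.0, 0.0, 1.0]] [[0.003, -0.987, 0.159, 0.242], [-1.0, 0.001, 0.025, -0.051], [-0.025, -0.159, -0.987, 1.306], [0.0, 0.0, 0.0, 1.0]] 0.99580859375
[[0.001, -0.97, -0.242, 0.068], [1.0, 0.001, 0.001, -0.0], [-0.0, -0.242, 0.97, -0.171], [0.0, 0.0, 0.0, 1.0]]
[0.23154596 0.52585341 0.21320987] [-1.69271872e-04  2.05911833e-01  9.78570245e-01 -7.51253715e-04] 0.1 0.091171914022577
```

View pics/top0.png

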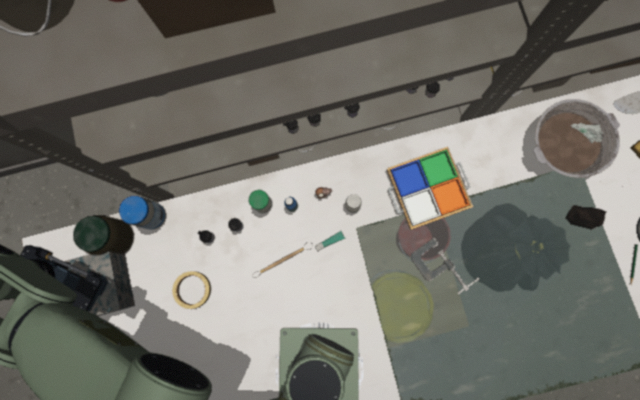

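View pics/scene0.png

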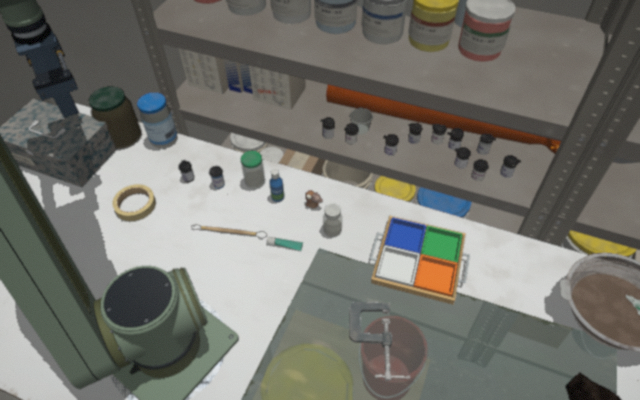

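```bash
cat > h.py <<'E'
import numpy as np, cv2
from cell import telemetry, grab_frame, camera_params, robot
def cloud(d,K,T):
    v,u=np.mgrid[:d.shape[0],:d.shape[1]]
    P=np.stack([(u-K[0,2])/K[0,0]*d,(v-K[1,2])/K[1,1]*d,d],-1)
    return P@T[:3,:3].T+T[:3,3]
def toolT():
    o=telemetry.get_obs(); w,x,y,z=o["eef_rot"]
    from scipy.spatial.transform import Rotation as R
    T=np.eye(4);T[:3,:3]=R.from_quat([x,y,z,w]).as_matrix();T[:3,3]=o["eef_pos"];return T
E
python3 - <<'E'
from h import *
for n in ("top","scene"):
    f=np.load(f"{n}0.npz");im,d=f["im"],f["d"];p=camera_params(n);W=cloud(d,p["camera_matrix"],p["T"])
    bench=W[(abs(W[...,2])<.02)&(abs(W[...,0]-.4)<.1)&(abs(W[...,1])<.3)]
    print(n,"bench z",np.median(bench[:,2]))
    seed=W[...,2]; ok=(W[...,0]>.3)&(W[...,0]<.62)&(abs(W[...,1])<.5)&(seed>.02)&(seed<.11)
    k,l,s,c=cv2.connectedComponentsWithStats(ok.astype(np.uint8))
    for i in range(1,k):
        if s[i,4]<40: continue
        Q=W[l==i]; t=Q[Q[:,2]>np.percentile(Q[:,2],95)-.006]
        print(np.round(c[i]),s[i,4],"zmax",round(float(np.percentile(Q[:,2],95)),3),"top mid",np.round((t.min(0)+t.max(0))[:2]/2,3),"mean",np.round(t.mean(0)[:2],3),"ext",np.round(np.ptp(t,0)[:2],3),"all",np.round(Q.min(0)[:2],3),np.round(Q.max(0)[:2],3))
    hsv=cv2.cvtColor(im,cv2.COLOR_RGB2HSV);reg=(W[...,0]>.3)&(W[...,0]<.62)&(W[...,1]<-.1)&(W[...,1]>-.45)&(W[...,2]<.05)&(W[...,2]>.008)
    for nm,lo,hi in (("blue",105,130),("green",50,85),("orange",5,20)):
        m=(reg&(hsv[...,0]>=lo)&(hsv[...,0]<=hi)&(hsv[...,1]>150)).astype(np.uint8)
        k,l,s,c=cv2.connectedComponentsWithStats(m);i=1+np.argmax(s[1:,4])
        Q=W[l==i];r=cv2.minAreaRect((Q[:,:2]*1000).astype(np.float32));print(nm,c[i],s[i,4],np.round(r[0],1),np.round(r[1],1),r[2],np.round(np.median(Q[:,2]),3))
E
```

```text
top bench z 0.0011238939224222921
[221. 156.] 5054 zmax 0.066 top mid [0.541 0.208] mean [0.559 0.266] ext [0.159 0.585] all [ 0.461 -0.085] [0.62 0.5 ]
[428. 187.] 2169 zmax 0.037 top mid [ 0.474 -0.296] mean [ 0.475 -0.297] ext [0.215 0.211] all [ 0.362 -0.412] [ 0.588 -0.186]
[464. 175.] 45 zmax 0.026 top mid [ 0.51  -0.393] mean [ 0.51  -0.395] ext [0.066 0.032] all [ 0.477 -0.409] [ 0.543 -0.377]
[323. 191.] 134 zmax 0.047 top mid [ 0.461 -0.01 ] mean [ 0.462 -0.01 ] ext [0.024 0.032] all [ 0.449 -0.034] [0.476 0.009]
[260. 201.] 416 zmax 0.095 top mid [0.433 0.152] mean [0.433 0.153] ext [0.048 0.05 ] all [0.406 0.127] [0.46  0.178]
[353. 203.] 246 zmax 0.083 top mid [ 0.431 -0.093] mean [ 0.43  -0.092] ext [0.034 0.034] all [ 0.408 -0.113] [ 0.45  -0.071]
[291. 203.] 154 zmax 0.1 top mid [0.429 0.074] mean [0.428 0.074] ext [0.018 0.018] all [0.412 0.057] [0.443 0.09 ]
[153. 216.] 420 zmax 0.108 top mid [0.399 0.445] mean [0.392 0.434] ext [0.069 0.05 ] all [0.362 0.419] [0.434 0.476]
[235. 224.] 155 zmax 0.059 top mid [0.372 0.222] mean [0.372 0.222] ext [0.032 0.032] all [0.356 0.206] [0.389 0.24 ]
[205. 236.] 164 zmax 0.054 top mid [0.341 0.301] mean [0.341 0.299] ext [0.032 0.035] all [0.325 0.283] [0.358 0.32 ]
[427. 246.] 132 zmax 0.028 top mid [ 0.32  -0.283] mean [ 0.317 -0.287] ext [0.037 0.065] all [ 0.301 -0.315] [ 0.338 -0.251]
blue [408.69416785 178.53342817] 703 [ 498.9 -244.7] [76.  75.5] 20.684255599975586 0.019Traceback (most recent call last):
  File "<stdin>", line 15, in <module>
    return _wrapfunc(a, 'argmax', axis=axis, out=out, **kwds)
    return bound(*args, **kwds)
ValueError: attempt to get argmax of an empty sequence
```

Run:
```python
from h import *
for n in ("top","scene"):
    f=np.load(f"{n}0.npz");im,d=f["im"],f["d"];p=camera_params(n);W=cloud(d,p["camera_matrix"],p["T"])
    print(n)
    hsv=cv2.cvtColor(im,cv2.COLOR_RGB2HSV);reg=(W[...,0]>.3)&(W[...,0]<.62)&(W[...,1]<-.1)&(W[...,1]>-.45)&(W[...,2]<.05)&(W[...,2]>.008)
    for nm,lo,hi in (("blue",100,130),("green",50,90),("orange",5,14)):
        m=(reg&(hsv[...,0]>=lo)&(hsv[...,0]<=hi)&(hsv[...,1]>110)).astype(np.uint8)
        k,l,s,c=cv2.connectedComponentsWithStats(m);i=1+np.argmax(s[1:,4])
        Q=W[l==i];r=cv2.minAreaRect((Q[:,:2]*1000).astype(np.float32));print(nm,c[i],s[i,4],np.round(r[0],1),np.round(r[1],1),r[2],np.round(np.median(Q[:,2]),3))
    if n=="scene":
      ok=(W[...,0]>.3)&(W[...,0]<.52)&(abs(W[...,1])<.4)&(W[...,2]>.02)&(W[...,2]<.11)
      k,l,s,c=cv2.connectedComponentsWithStats(ok.astype(np.uint8))
      for i in range(1,k):
        if s[i,4]<60: continue
        Q=W[l==i]; z=np.percentile(Q[:,2],95);t=Q[Q[:,2]>z-.006]
        print(np.round(c[i]),s[i,4],round(float(z),3),np.round((t.min(0)+t.max(0))[:2]/2,3),np.round(t.mean(0)[:2],3),np.round(np.ptp(t,0)[:2],3))
a=np.load("top0.npz")["im"][175:215,295:350];b=np.load("scene0.npz")["im"][180:220,285:340]
cv2.imwrite("pics/wh.png",cv2.resize(np.vstack([a,b]),None,fx=7,fy=7,interpolation=2)[:,:,::-1])
```

```text
top
blue [409.86873508 177.84128878] 838 [ 500.1 -246.2] [78.  82.2] 20.1614990234375 0.02
green [437.15741935 168.17677419] 775 [ 526.9 -322.2] [77.1 78. ] 19.79928970336914 0.019
orange [450.04429679 195.77408638] 903 [ 451.4 -353.2] [79.5 84.2] 20.010210037231445 0.02
scene
blue [405.45548654 234.95548654] 966 [ 501.1 -247.3] [81.  78.9] 19.947914123535156 0.019
green [441.48676171 243.53156823] 982 [ 528.1 -323.5] [79.8 78.9] 20.27069854736328 0.019
orange [435.84832317 275.05564024] 1312 [ 456.9 -351. ] [95.2 82.3] 19.952796936035156 0.02
[216. 121.] 478 0.062 [0.504 0.339] [0.509 0.358] [0.032 0.121]
[252. 167.] 685 0.093 [0.432 0.153] [0.432 0.151] [0.051 0.053]
[185. 169.] 205 0.052 [0.34 0.3 ] [0.341 0.298] [0.033 0.04 ]
[216. 174.] 219 0.056 [0.373 0.219] [0.372 0.22 ] [0.032 0.034]
[276. 184.] 330 0.097 [0.428 0.073] [0.427 0.072] [0.017 0.016]
[313. 197.] 174 0.045 [ 0.459 -0.012] [ 0.461 -0.012] [0.026 0.036]
[332. 218.] 469 0.081 [ 0.43  -0.093] [ 0.429 -0.094] [0.037 0.036]
[413. 267.] 1940 0.036 [ 0.441 -0.297] [ 0.451 -0.305] [0.157 0.205]
[376. 306.] 214 0.025 [ 0.319 -0.284] [ 0.317 -0.289] [0.038 0.063]
```

View pics/wh.png

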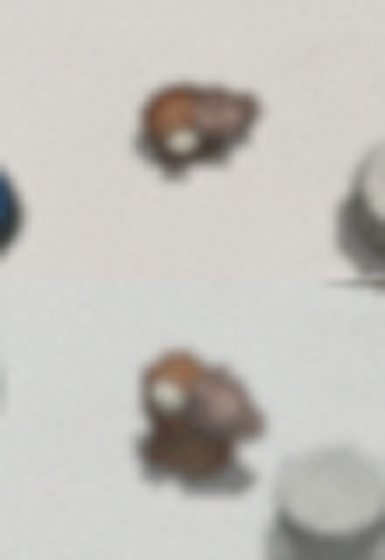

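The top view shows the canisters at px (205,237) and (235,225), then the green jar (259,201), dye (291,204), whistle (322,193) and white jar (353,203). The caddy is at (428,187): blue is up-left, green up-right, white down-left, orange down-right. In the crop, the whistle's long side lies roughly along world y. I'll turn the tool first so that its y axis is world x and its x axis is world y.

Call:
apply_moves(slide=[[0, 0, 0], [0, 0, 0], [0, 0, 0], [0, 0, 0], [0, 0, 0]], yaw=[0.08, 0.08, 0.08, 0.08, 0.08])

```text
time: 0.52
eef_pos: [0.2316, 0.526, 0.2135]
eef_rot: [0.0, 0.489, 0.873, -0.001]
ft_force: [-0.3, 0.5, 0.3]
finger_gap: 0.0911
gripper_force: 0.0
```

Call:
apply_moves(slide=[[0, 0, 0], [0, 0, 0], [0, 0, 0], [0, 0, 0], [0, 0, 0]], yaw=[0.08, 0.08, 0.08, 0.08, 0.05], gripper=1)

```text
time: 0.93
eef_pos: [0.2316, 0.526, 0.2134]
eef_rot: [0.0, 0.709, 0.706, -0.001]
ft_force: [0.4, 0.2, 0.2]
finger_gap: 0.0913
gripper_force: 0.0
```

Call:
apply_moves(slide=[[-0.15, 0.05, 0], [-0.2, 0.05, 0], [-0.2, 0.05, 0], [-0.2, 0.05, 0], [-0.2, 0.05, 0]], yaw=[0, 0, 0, 0, 0])

```text
time: 1.35
eef_pos: [0.2817, 0.3343, 0.2135]
eef_rot: [0.0, 0.706, 0.708, -0.0]
ft_force: [1.2, 0.3, 0.3]
finger_gap: 0.0914
gripper_force: 0.0
```

Call:
apply_moves(slide=[[-0.2, 0.05, 0], [-0.2, 0.05, 0], [-0.2, 0.05, 0], [-0.2, 0.05, 0], [-0.2, 0.05, 0]], yaw=[0, 0, 0, 0, 0])

```text
time: 1.77
eef_pos: [0.3318, 0.1345, 0.2139]
eef_rot: [0.0, 0.706, 0.708, 0.0]
ft_force: [0.5, 0.6, 0.6]
finger_gap: 0.0913
gripper_force: 0.0
```

Call:
apply_moves(slide=[[-0.15, 0.128, 0], [-0.15, 0.128, 0], [-0.15, 0.128, 0], [-0.15, 0.128, 0], [-0.12, 0.128, 0]], yaw=[0, 0, 0, 0, 0])

```text
time: 2.18
eef_pos: [0.4608, -0.01, 0.2137]
eef_rot: [-0.0, 0.707, 0.707, -0.0]
ft_force: [1.1, 1.3, -0.3]
finger_gap: 0.0915
gripper_force: 0.0
```

Run:
```python
from h import *
T=toolT();im,d=grab_frame("wrist");p=camera_params("wrist")
cv2.imwrite("pics/w1.png",im[:,:,::-1]);W=cloud(d,p["camera_matrix"],T@p["T_tool_cam"])
print(T[:3,3],(d>0).mean())
ok=(W[...,2]>.012)&(W[...,2]<.06)&(abs(W[...,0]-.46)<.05)&(abs(W[...,1]+.01)<.045)&(d>0.2)
Q=W[ok];print(len(Q))
for lo,hi in((.012,.06),(.012,.025),(.025,.042),(.03,.06)):
    q=Q[(Q[:,2]>lo)&(Q[:,2]<hi)][:,:2].astype(np.float32)*1000
    if len(q)>20: print(lo,cv2.minAreaRect(q),q.mean(0),q.min(0),q.max(0))
```

```text
[ 0.46083845 -0.00998969  0.21373694] 0.979859375
724
0.012 ((460.38507080078125, -10.516754150390625), (45.261024475097656, 29.45461082458496), 79.33663177490234) [462.21497   -7.428653] [446.90042 -34.45341] [476.05313   11.744362]
0.025 ((460.684326171875, -10.573104858398438), (45.261024475097656, 28.84554672241211), 79.33663177490234) [463.43283    -6.7013197] [446.90042 -34.45341] [476.05313   11.744362]
0.03 ((460.2949523925781, -10.943756103515625), (44.96452713012695, 28.965816497802734), 81.46031188964844) [462.061      -7.9592767] [446.90042 -34.45341] [475.93723   11.573437]
```

View pics/w1.png

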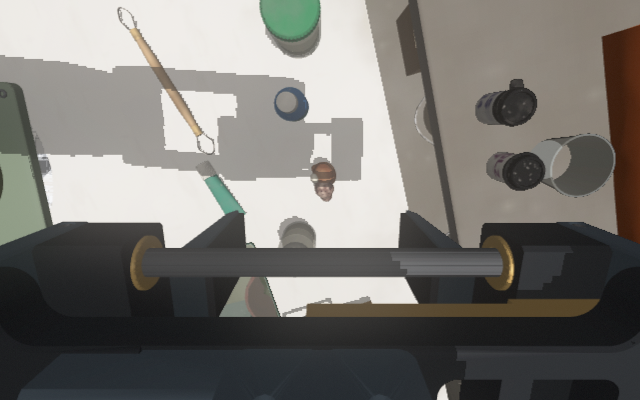

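The wrist picture shows the whistle at px (322,180), its long side along world y and its nose towards -y. The dye is at (291,103) and the white jar at (297,235). The grasp is across x with no extra turn.

Call:
apply_moves(slide=[[0.02, 0, 0.2], [0, 0, 0.2], [0, 0, 0.2], [0, 0, 0.2], [0, 0, 0.1]], yaw=[0, 0, 0, 0, 0])

```text
time: 2.65
eef_pos: [0.4568, -0.0032, 0.03]
eef_rot: [-0.003, 0.707, 0.707, -0.002]
ft_force: [-0.1, 1.0, -0.6]
finger_gap: 0.0911
gripper_force: 0.0
```

Call:
apply_moves(slide=[[0, 0, 0.08], [0, 0, 0], [0, 0, 0], [0, 0, 0], [0, 0, 0]], yaw=[0, 0, 0, 0, 0])

```text
time: 3.07
eef_pos: [0.4614, -0.0034, 0.0192]
eef_rot: [0.001, 0.707, 0.707, 0.001]
ft_force: [-0.3, -0.4, -0.1]
finger_gap: 0.0917
gripper_force: 0.0
```

Call:
apply_moves(slide=[[0, 0, 0], [0, 0, 0], [0, 0, 0], [0, 0, 0], [0, 0, 0]], yaw=[0, 0, 0, 0, 0], gripper=-1, newtons=10)

```text
time: 3.48
eef_pos: [0.4604, -0.0035, 0.0182]
eef_rot: [0.0, 0.707, 0.707, 0.0]
ft_force: [-0.0, 0.7, 0.0]
finger_gap: 0.0605
gripper_force: 0.0
```

Call:
apply_moves(slide=[[0, 0, 0], [0, 0, 0], [0, 0, 0], [0, 0, 0], [0, 0, 0]], yaw=[0, 0, 0, 0, 0])

```text
time: 3.9
eef_pos: [0.4604, -0.0035, 0.0179]
eef_rot: [0.0, 0.707, 0.707, 0.0]
ft_force: [0.6, 0.6, 0.7]
finger_gap: 0.0368
gripper_force: 10.0
```

Call:
apply_moves(slide=[[0, 0, 0], [0, 0, 0], [0, 0, -0.02], [0, 0, -0.05], [0, 0, -0.1]], yaw=[0, 0, 0, 0, 0])

```text
time: 4.32
eef_pos: [0.4584, -0.0035, 0.0509]
eef_rot: [-0.002, 0.707, 0.707, -0.002]
ft_force: [0.4, -1.0, -0.1]
finger_gap: 0.0369
gripper_force: 10.0
```

Call:
apply_moves(slide=[[0, 0, -0.1], [0, 0, -0.1], [0, 0, -0.1], [0, 0, -0.1], [0, 0, -0.1]], yaw=[0, 0, 0, 0, 0])

```text
time: 4.73
eef_pos: [0.4598, -0.0035, 0.1531]
eef_rot: [-0.0, 0.707, 0.707, -0.0]
ft_force: [0.2, -0.0, 0.2]
finger_gap: 0.0365
gripper_force: 10.0
```

Run:
```python
from h import *
T=toolT();im,d=grab_frame("wrist")
cv2.imwrite("pics/w2.png",im[100:340,160:480,::-1])
im,d=grab_frame("scene");cv2.imwrite("pics/s2.png",cv2.resize(im[100:300,220:480,::-1],None,fx=2,fy=2))
```

```text
(no output)
```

View pics/s2.png

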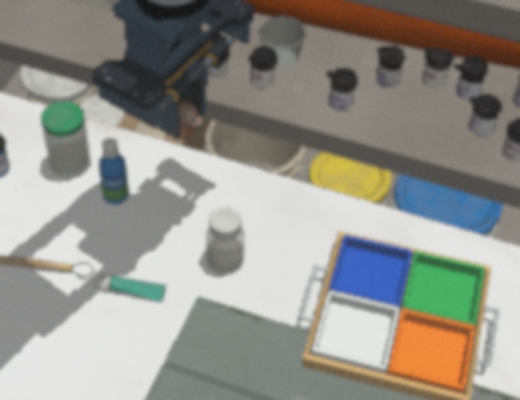

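The scene picture shows the whistle's spot empty and the gripper carrying it, with nothing else disturbed. Next is the orange pocket.

Call:
apply_moves(slide=[[-0.12, -0.004, 0], [-0.17, -0.004, 0], [-0.18, -0.004, 0], [-0.18, -0.004, 0], [-0.18, -0.004, 0]], yaw=[0, 0, 0, 0, 0])

```text
time: 5.25
eef_pos: [0.4554, -0.1707, 0.1509]
eef_rot: [-0.001, 0.707, 0.708, -0.0]
ft_force: [0.2, 0.5, -0.3]
finger_gap: 0.0365
gripper_force: 10.0
```

Call:
apply_moves(slide=[[-0.18, -0.004, 0], [-0.18, -0.004, 0], [-0.18, -0.004, 0], [-0.18, -0.004, 0], [-0.16, -0.005, 0]], yaw=[0, 0, 0, 0, 0])

```text
time: 5.67
eef_pos: [0.4514, -0.3474, 0.1505]
eef_rot: [-0.001, 0.707, 0.707, -0.0]
ft_force: [0.2, 0.7, -0.8]
finger_gap: 0.0367
gripper_force: 10.0
```

Call:
apply_moves(slide=[[0, 0, 0.1], [0, 0, 0.15], [0, 0, 0.15], [0, 0, 0.1], [0, 0, 0.06]], yaw=[0, 0, 0, 0, 0])

```text
time: 6.08
eef_pos: [0.4501, -0.3439, 0.0359]
eef_rot: [-0.003, 0.707, 0.707, -0.0]
ft_force: [-0.2, -0.2, -0.2]
finger_gap: 0.0366
gripper_force: 10.0
```

Call:
apply_moves(slide=[[0, 0, 0], [0, 0, 0], [0, 0, 0], [0, 0, 0], [0, 0, 0]], yaw=[0, 0, 0, 0, 0])

```text
time: 6.5
eef_pos: [0.4529, -0.3459, 0.0409]
eef_rot: [0.001, 0.707, 0.707, 0.0]
ft_force: [0.7, -0.2, -0.3]
finger_gap: 0.0288
gripper_force: 10.0
```

Call:
apply_moves(slide=[[0, 0, 0], [0, 0, 0], [0, 0, 0], [0, 0, 0], [0, 0, 0]], yaw=[0, 0, 0, 0, 0], gripper=0.2)

```text
time: 6.92
eef_pos: [0.4525, -0.3455, 0.04]
eef_rot: [0.0, 0.707, 0.707, 0.0]
ft_force: [-0.7, -0.5, 0.5]
finger_gap: 0.0546
gripper_force: 0.0
```

Call:
apply_moves(slide=[[0, 0, -0.05], [0, 0, -0.1], [0, 0, -0.2], [0, 0, -0.2], [0, 0, -0.2]], yaw=[0, 0, 0, 0, 0])

```text
time: 7.33
eef_pos: [0.452, -0.3452, 0.1922]
eef_rot: [-0.0, 0.707, 0.707, 0.0]
ft_force: [0.4, -1.5, -0.4]
finger_gap: 0.0546
gripper_force: 0.0
```

Call:
apply_moves(slide=[[0.2, 0, 0], [0.2, 0, 0], [0.2, 0, 0], [0.2, 0, 0], [0.2, 0, 0]], yaw=[0, 0, 0, 0, 0], gripper=1)

```text
time: 7.75
eef_pos: [0.4518, -0.1439, 0.1909]
eef_rot: [0.001, 0.707, 0.707, 0.0]
ft_force: [1.1, 0.5, 1.1]
finger_gap: 0.0851
gripper_force: 0.0
```

```bash
cat > chk.py <<'E'
from h import *
import sys
im,d=grab_frame("scene");cv2.imwrite(f"pics/{sys.argv[1]}.png",cv2.resize(im[120:310,200:480,::-1],None,fx=2.5,fy=2.5))
im,d=grab_frame("top");p=camera_params("top");W=cloud(d,p["camera_matrix"],p["T"])
ok=(W[...,0]>.3)&(W[...,0]<.58)&(abs(W[...,1])<.42)&(W[...,2]>.042)&(W[...,2]<.13)&(W[...,0]<.56-.267*W[...,1])
k,l,s,c=cv2.connectedComponentsWithStats(ok.astype(np.uint8))
for i in range(1,k):
    if s[i,4]<15: continue
    Q=W[l==i]; z=np.percentile(Q[:,2],95);t=Q[Q[:,2]>z-.006]
    print(np.round(c[i]),s[i,4],round(float(z),3),np.round((t.min(0)+t.max(0))[:2]/2,3),np.round((Q.min(0)+Q.max(0))[:2]/2,3))
print(telemetry.get_obs()["eef_pos"])
E
python3 chk.py s3
```

```text
[259. 200.] 387 0.095 [0.433 0.152] [0.433 0.153]
[451. 195.] 143 0.064 [ 0.449 -0.35 ] [ 0.452 -0.353]
[354. 195.] 19 0.082 [ 0.444 -0.097] [ 0.445 -0.094]
[290. 203.] 136 0.1 [0.43  0.074] [0.427 0.074]
[234. 224.] 142 0.059 [0.373 0.222] [0.373 0.223]
[205. 236.] 143 0.054 [0.342 0.299] [0.341 0.301]
[ 0.45145258 -0.14081851  0.19081812]
```

View pics/s3.png

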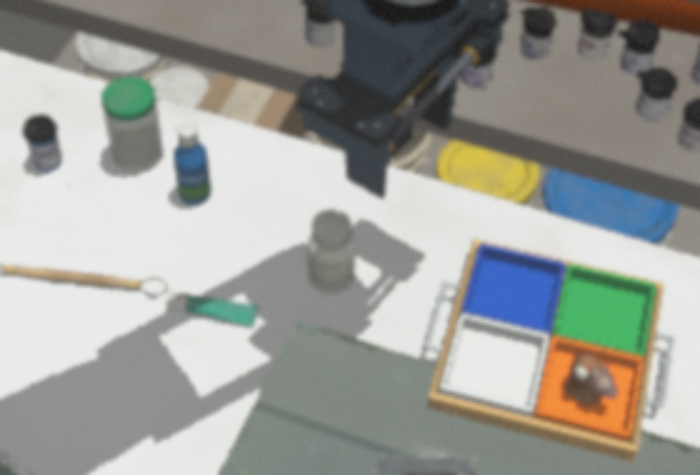

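The whistle stands in the orange pocket, with its top at z 0.064 and near the centre. Next is the white-capped jar.

Call:
apply_moves(slide=[[0.12, -0.054, 0], [0.12, -0.054, 0], [0, 0, 0.1], [0, 0, 0.15], [0, 0, 0.15]], yaw=[0, 0, 0, 0, 0])

```text
time: 8.27
eef_pos: [0.4317, -0.098, 0.1107]
eef_rot: [0.002, 0.706, 0.708, 0.001]
ft_force: [0.4, 1.1, -0.8]
finger_gap: 0.091
gripper_force: 0.0
```

Call:
apply_moves(slide=[[0, 0, 0.15], [0, 0, 0.15], [0, 0, 0.12], [0, 0, 0], [0, 0, 0]], yaw=[0, 0, 0, 0, 0])

```text
time: 8.68
eef_pos: [0.4303, -0.0979, 0.0258]
eef_rot: [-0.001, 0.707, 0.707, -0.001]
ft_force: [0.4, -0.0, -0.1]
finger_gap: 0.0912
gripper_force: 0.0
```

Call:
apply_moves(slide=[[0, 0, 0], [0, 0, 0], [0, 0, 0], [0, 0, 0], [0, 0, 0]], yaw=[0, 0, 0, 0, 0], gripper=-1, newtons=12)

```text
time: 9.1
eef_pos: [0.4311, -0.0977, 0.0267]
eef_rot: [0.001, 0.707, 0.707, 0.001]
ft_force: [0.1, -0.4, 1.1]
finger_gap: 0.0608
gripper_force: 0.0
```

Call:
apply_moves(slide=[[0, 0, 0], [0, 0, 0], [0, 0, 0], [0, 0, 0], [0, 0, 0]], yaw=[0, 0, 0, 0, 0])

```text
time: 9.52
eef_pos: [0.4306, -0.0975, 0.0261]
eef_rot: [0.0, 0.707, 0.707, 0.0]
ft_force: [-0.8, 0.4, 3.3]
finger_gap: 0.0439
gripper_force: 12.0
```

Call:
apply_moves(slide=[[0, 0, -0.03], [0, 0, -0.05], [0, 0, -0.1], [0, 0, -0.15], [0, 0, -0.12]], yaw=[0, 0, 0, 0, 0])

```text
time: 9.93
eef_pos: [0.4304, -0.0975, 0.1173]
eef_rot: [-0.0, 0.707, 0.707, -0.0]
ft_force: [0.6, -0.2, -0.7]
finger_gap: 0.0438
gripper_force: 12.0
```

Call:
apply_moves(slide=[[-0.15, -0.006, 0], [-0.2, -0.007, 0], [-0.2, -0.007, 0], [-0.2, -0.007, 0], [-0.157, -0.006, 0]], yaw=[0, 0, 0, 0, 0])

```text
time: 10.35
eef_pos: [0.4238, -0.2816, 0.1162]
eef_rot: [0.001, 0.707, 0.707, -0.0]
ft_force: [0.7, 0.7, -0.8]
finger_gap: 0.0439
gripper_force: 12.0
```

Call:
apply_moves(slide=[[0, 0, 0], [0, 0, 0.1], [0, 0, 0.15], [0, 0, 0.07], [0, 0, 0.04]], yaw=[0, 0, 0, 0, 0])

```text
time: 10.77
eef_pos: [0.4223, -0.2774, 0.0421]
eef_rot: [-0.003, 0.707, 0.708, -0.001]
ft_force: [-6.8, -0.1, 16.4]
finger_gap: 0.044
gripper_force: 12.0
```

Call:
apply_moves(slide=[[0, 0, 0], [0, 0, 0], [0, 0, 0], [0, 0, 0], [0, 0, 0]], yaw=[0, 0, 0, 0, 0])

```text
time: 11.18
eef_pos: [0.4247, -0.2791, 0.0446]
eef_rot: [0.001, 0.707, 0.708, 0.0]
ft_force: [0.4, 1.3, -1.4]
finger_gap: 0.0438
gripper_force: 12.0
```

Call:
apply_moves(slide=[[0, 0, 0], [0, 0, 0], [0, 0, 0], [0, 0, 0], [0, 0, 0]], yaw=[0, 0, 0, 0, 0], gripper=0.45)

```text
time: 11.6
eef_pos: [0.4242, -0.279, 0.044]
eef_rot: [0.0, 0.707, 0.707, 0.0]
ft_force: [-0.0, 0.1, 0.3]
finger_gap: 0.0661
gripper_force: 0.0
```

Call:
apply_moves(slide=[[0, 0, -0.08], [0, 0, -0.2], [0, 0, -0.2], [0, 0, -0.2], [0, 0, -0.15]], yaw=[0, 0, 0, 0, 0])

```text
time: 12.02
eef_pos: [0.4247, -0.2793, 0.2134]
eef_rot: [0.002, 0.707, 0.707, 0.0]
ft_force: [1.3, -1.2, 0.6]
finger_gap: 0.0662
gripper_force: 0.0
```

Call:
apply_moves(slide=[[0.2, 0.004, 0], [0.2, 0.004, 0], [0.2, 0.004, 0], [0.2, 0.004, 0], [0.2, 0.004, 0]], yaw=[0, 0, 0, 0, 0], gripper=1)

```text
time: 12.43
eef_pos: [0.4275, -0.0773, 0.2101]
eef_rot: [0.0, 0.707, 0.707, 0.0]
ft_force: [0.6, 0.1, 0.4]
finger_gap: 0.0906
gripper_force: 0.0
```

Call:
apply_moves(slide=[[0.2, 0.004, 0], [0.2, 0.004, 0], [0.2, 0.004, 0], [0.2, 0.004, 0], [0.2, 0.004, 0]], yaw=[0, 0, 0, 0, 0])

```text
time: 12.85
eef_pos: [0.4312, 0.123, 0.2102]
eef_rot: [0.0, 0.707, 0.707, 0.0]
ft_force: [1.2, 0.2, -0.3]
finger_gap: 0.0909
gripper_force: 0.0
```

```bash
python3 chk.py s4
```

```text
[451. 195.] 146 0.064 [ 0.449 -0.351] [ 0.452 -0.352]
[423. 204.] 274 0.1 [ 0.425 -0.274] [ 0.425 -0.272]
[290. 203.] 138 0.1 [0.429 0.074] [0.428 0.074]
[0.43157809 0.12594706 0.2100281 ]
```

Call:
apply_moves(slide=[[0.133, 0.005, 0], [0, 0, 0.1], [0, 0, 0.15], [0, 0, 0.15], [0, 0, 0.15]], yaw=[0, 0, 0, 0, 0])

```text
time: 13.37
eef_pos: [0.4328, 0.1471, 0.0991]
eef_rot: [0.0, 0.707, 0.707, 0.0]
ft_force: [-0.3, 0.8, -0.0]
finger_gap: 0.0912
gripper_force: 0.0
```

Call:
apply_moves(slide=[[0, 0, 0.15], [0, 0, 0.1], [0, 0, 0.065], [0, 0, 0], [0, 0, 0]], yaw=[0, 0, 0, 0, 0])

```text
time: 13.78
eef_pos: [0.4325, 0.147, 0.0367]
eef_rot: [-0.0, 0.707, 0.707, -0.001]
ft_force: [-0.0, 0.3, -0.0]
finger_gap: 0.0911
gripper_force: 0.0
```

Call:
apply_moves(slide=[[0, 0, 0], [0, 0, 0], [0, 0, 0], [0, 0, 0], [0, 0, 0]], yaw=[0, 0, 0, 0, 0], gripper=-1, newtons=25)

```text
time: 14.2
eef_pos: [0.433, 0.1478, 0.0375]
eef_rot: [0.0, 0.707, 0.707, 0.001]
ft_force: [0.5, -0.9, 0.3]
finger_gap: 0.0606
gripper_force: 0.0
```

Call:
apply_moves(slide=[[0, 0, 0], [0, 0, 0], [0, 0, 0], [0, 0, 0], [0, 0, 0]], yaw=[0, 0, 0, 0, 0])

```text
time: 14.62
eef_pos: [0.433, 0.1478, 0.0372]
eef_rot: [0.0, 0.707, 0.707, 0.0]
ft_force: [-0.5, -0.2, 2.5]
finger_gap: 0.0521
gripper_force: 25.0
```

Call:
apply_moves(slide=[[0, 0, -0.03], [0, 0, -0.06], [0, 0, -0.1], [0, 0, -0.15], [0, 0, -0.15]], yaw=[0, 0, 0, 0, 0])

```text
time: 15.03
eef_pos: [0.4311, 0.1472, 0.1351]
eef_rot: [-0.001, 0.707, 0.707, -0.002]
ft_force: [0.9, 0.5, -3.6]
finger_gap: 0.0521
gripper_force: 25.0
```

Call:
apply_moves(slide=[[0, 0, -0.15], [0, 0, -0.15], [-0.1, 0.02, 0], [-0.18, 0.035, 0], [-0.2, 0.04, 0]], yaw=[0, 0, 0, 0, 0])

```text
time: 15.45
eef_pos: [0.4512, 0.0516, 0.1953]
eef_rot: [-0.0, 0.706, 0.709, 0.0]
ft_force: [1.0, 0.0, -3.7]
finger_gap: 0.0521
gripper_force: 25.0
```

Call:
apply_moves(slide=[[-0.2, 0.04, 0], [-0.2, 0.04, 0], [-0.2, 0.04, 0], [-0.2, 0.04, 0], [-0.2, 0.04, 0]], yaw=[0, 0, 0, 0, 0])

```text
time: 15.87
eef_pos: [0.4911, -0.15, 0.1945]
eef_rot: [-0.001, 0.707, 0.707, -0.0]
ft_force: [0.3, 1.1, -3.1]
finger_gap: 0.0516
gripper_force: 25.0
```

Call:
apply_moves(slide=[[-0.2, 0.04, 0], [-0.2, 0.04, 0], [-0.2, 0.04, 0], [-0.18, 0.035, 0], [-0.12, 0.028, 0]], yaw=[0, 0, 0, 0, 0])

```text
time: 16.28
eef_pos: [0.5282, -0.3316, 0.1938]
eef_rot: [-0.001, 0.707, 0.707, -0.001]
ft_force: [0.9, 0.0, -3.2]
finger_gap: 0.0518
gripper_force: 25.0
```

Call:
apply_moves(slide=[[0, 0, 0], [0, 0, 0], [0, 0, 0], [0, 0, 0], [0, 0, 0]], yaw=[0, 0, 0, 0, 0])

```text
time: 16.7
eef_pos: [0.5285, -0.3269, 0.195]
eef_rot: [-0.0, 0.706, 0.708, 0.0]
ft_force: [-0.5, 0.6, -2.4]
finger_gap: 0.052
gripper_force: 25.0
```

Call:
apply_moves(slide=[[0, 0, 0.15], [0, 0, 0.2], [0, 0, 0.15], [0, 0, 0.1], [0, 0, 0.06]], yaw=[0, 0, 0, 0, 0])

```text
time: 17.12
eef_pos: [0.5272, -0.326, 0.0601]
eef_rot: [-0.003, 0.706, 0.708, -0.0]
ft_force: [0.3, -0.5, -3.6]
finger_gap: 0.0514
gripper_force: 25.0
```

Call:
apply_moves(slide=[[0, 0, 0.03], [0, 0, 0.01], [0, 0, 0], [0, 0, 0], [0, 0, 0]], yaw=[0, 0, 0, 0, 0])

```text
time: 17.53
eef_pos: [0.5295, -0.3285, 0.0562]
eef_rot: [0.001, 0.707, 0.708, 0.0]
ft_force: [0.0, 0.3, -2.8]
finger_gap: 0.0517
gripper_force: 25.0
```

Call:
apply_moves(slide=[[0, 0, 0], [0, 0, 0], [0, 0, 0], [0, 0, 0], [0, 0, 0]], yaw=[0, 0, 0, 0, 0], gripper=0.45)

```text
time: 17.95
eef_pos: [0.529, -0.3284, 0.0553]
eef_rot: [0.0, 0.707, 0.707, 0.0]
ft_force: [-0.1, -0.0, 0.1]
finger_gap: 0.0664
gripper_force: 0.0
```

Call:
apply_moves(slide=[[0, 0, -0.08], [0, 0, -0.2], [0, 0, -0.2], [0, 0, -0.2], [0, 0, -0.1]], yaw=[0, 0, 0, 0, 0])

```text
time: 18.37
eef_pos: [0.5304, -0.3293, 0.2166]
eef_rot: [0.004, 0.707, 0.707, 0.001]
ft_force: [1.2, -2.2, 0.3]
finger_gap: 0.0661
gripper_force: 0.0
```

Call:
apply_moves(slide=[[0.2, -0.05, 0], [0.2, -0.05, 0], [0.2, -0.05, 0], [0.2, -0.05, 0], [0.2, -0.05, 0]], yaw=[0, 0, 0, 0, 0], gripper=1)

```text
time: 18.78
eef_pos: [0.4777, -0.1267, 0.2111]
eef_rot: [0.0, 0.707, 0.707, 0.0]
ft_force: [-0.3, 0.1, 0.8]
finger_gap: 0.0908
gripper_force: 0.0
```

Call:
apply_moves(slide=[[0.2, -0.05, 0], [0.2, -0.05, 0], [0.2, -0.05, 0], [0.2, -0.05, 0], [0.2, -0.05, 0]], yaw=[0, 0, 0, 0, 0])

```text
time: 19.2
eef_pos: [0.4275, 0.0733, 0.2113]
eef_rot: [0.0, 0.707, 0.707, 0.0]
ft_force: [0.1, 0.9, -0.1]
finger_gap: 0.0908
gripper_force: 0.0
```

Call:
apply_moves(slide=[[0, 0, 0], [0, 0, 0], [0, 0, 0], [0, 0, 0], [0, 0, 0]], yaw=[0, 0, 0, 0, 0])

```text
time: 19.62
eef_pos: [0.4288, 0.0703, 0.2109]
eef_rot: [0.0, 0.708, 0.707, -0.0]
ft_force: [1.2, -0.5, -0.2]
finger_gap: 0.0913
gripper_force: 0.0
```

```bash
python3 chk.py s5
```

```text
[441. 164.] 479 0.112 [ 0.528 -0.322] [ 0.528 -0.322]
[451. 195.] 143 0.064 [ 0.449 -0.35 ] [ 0.452 -0.353]
[423. 204.] 272 0.1 [ 0.425 -0.274] [ 0.424 -0.273]
[205. 236.] 143 0.054 [0.342 0.301] [0.341 0.301]
[0.42871852 0.07049211 0.21085401]
```

View pics/s5.png

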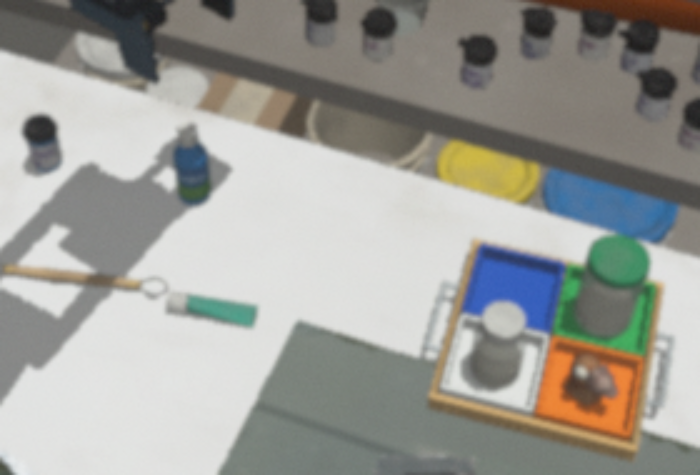

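The white jar, green jar and whistle all stand upright in their pockets. The dye is last.

Call:
apply_moves(slide=[[0.018, 0, 0.1], [0, 0, 0.17], [0, 0, 0.17], [0, 0, 0.17], [0, 0, 0.15]], yaw=[0, 0, 0, 0, 0])

```text
time: 20.13
eef_pos: [0.4282, 0.0744, 0.0573]
eef_rot: [-0.0, 0.707, 0.707, -0.0]
ft_force: [0.5, -0.3, 0.1]
finger_gap: 0.0909
gripper_force: 0.0
```

Call:
apply_moves(slide=[[0, 0, 0.1], [0, 0, 0.05], [0, 0, 0], [0, 0, 0], [0, 0, 0]], yaw=[0, 0, 0, 0, 0])

```text
time: 20.55
eef_pos: [0.4294, 0.075, 0.0297]
eef_rot: [0.0, 0.707, 0.707, 0.001]
ft_force: [0.9, 0.9, 0.2]
finger_gap: 0.0916
gripper_force: 0.0
```

Call:
apply_moves(slide=[[0, 0, 0], [0, 0, 0], [0, 0, 0], [0, 0, 0], [0, 0, 0]], yaw=[0, 0, 0, 0, 0], gripper=-1, newtons=12)

```text
time: 20.97
eef_pos: [0.4285, 0.0753, 0.0293]
eef_rot: [0.0, 0.707, 0.707, 0.0]
ft_force: [0.3, 0.3, -0.8]
finger_gap: 0.0605
gripper_force: 0.0
```

Call:
apply_moves(slide=[[0, 0, 0], [0, 0, 0], [0, 0, 0], [0, 0, 0], [0, 0, 0]], yaw=[0, 0, 0, 0, 0])

```text
time: 21.38
eef_pos: [0.4284, 0.0753, 0.0289]
eef_rot: [-0.0, 0.707, 0.707, 0.0]
ft_force: [-1.3, 0.6, 0.3]
finger_gap: 0.0327
gripper_force: 12.0
```

Call:
apply_moves(slide=[[0, 0, 0], [0, 0, 0], [0, 0, -0.05], [0, 0, -0.1], [0, 0, -0.15]], yaw=[0, 0, 0, 0, 0])

```text
time: 21.8
eef_pos: [0.4263, 0.0749, 0.0877]
eef_rot: [-0.002, 0.707, 0.707, -0.002]
ft_force: [1.0, 0.1, -1.1]
finger_gap: 0.0327
gripper_force: 12.0
```

Call:
apply_moves(slide=[[0, 0, -0.15], [0, 0, -0.15], [0, 0, -0.1], [0, 0, -0.1], [0, 0, 0]], yaw=[0, 0, 0, 0, 0])

```text
time: 22.22
eef_pos: [0.4307, 0.0756, 0.1926]
eef_rot: [0.002, 0.707, 0.707, 0.003]
ft_force: [1.5, 0.6, -0.5]
finger_gap: 0.033
gripper_force: 12.0
```

Call:
apply_moves(slide=[[-0.11, 0.03, 0], [-0.18, 0.04, 0], [-0.18, 0.04, 0], [-0.18, 0.04, 0], [-0.18, 0.04, 0]], yaw=[0, 0, 0, 0, 0])

```text
time: 22.63
eef_pos: [0.466, -0.0922, 0.1877]
eef_rot: [-0.001, 0.707, 0.708, -0.0]
ft_force: [1.1, -0.1, -0.5]
finger_gap: 0.0327
gripper_force: 12.0
```

Call:
apply_moves(slide=[[-0.18, 0.04, 0], [-0.18, 0.04, 0], [-0.18, 0.04, 0], [-0.16, 0.04, 0], [-0.08, 0.01, 0]], yaw=[0, 0, 0, 0, 0])

```text
time: 23.05
eef_pos: [0.5011, -0.2502, 0.1872]
eef_rot: [-0.0, 0.708, 0.707, -0.0]
ft_force: [-0.5, 0.1, 0.2]
finger_gap: 0.0329
gripper_force: 12.0
```

Call:
apply_moves(slide=[[0, 0, 0], [0, 0, 0], [0, 0, 0], [0, 0, 0], [0, 0, 0]], yaw=[0, 0, 0, 0, 0])

```text
time: 23.47
eef_pos: [0.5005, -0.2452, 0.189]
eef_rot: [-0.0, 0.706, 0.708, 0.0]
ft_force: [0.2, -0.7, 0.1]
finger_gap: 0.0331
gripper_force: 12.0
```

Down by 0.142 m (0.71).

Call:
apply_moves(slide=[[0, 0, 0.15], [0, 0, 0.2], [0, 0, 0.15], [0, 0, 0.1], [0, 0, 0.06]], yaw=[0, 0, 0, 0, 0])

```text
time: 23.88
eef_pos: [0.4991, -0.2448, 0.0544]
eef_rot: [-0.002, 0.706, 0.708, -0.001]
ft_force: [0.1, 0.8, -0.1]
finger_gap: 0.0329
gripper_force: 12.0
```

Call:
apply_moves(slide=[[0, 0, 0.03], [0, 0, 0.015], [0, 0, 0], [0, 0, 0], [0, 0, 0]], yaw=[0, 0, 0, 0, 0])

```text
time: 24.3
eef_pos: [0.5015, -0.2469, 0.0491]
eef_rot: [0.001, 0.707, 0.708, 0.0]
ft_force: [0.2, 0.2, -0.6]
finger_gap: 0.0328
gripper_force: 12.0
```

Call:
apply_moves(slide=[[0, 0, 0], [0, 0, 0], [0, 0, 0], [0, 0, 0], [0, 0, 0]], yaw=[0, 0, 0, 0, 0], gripper=0.2)

```text
time: 24.72
eef_pos: [0.5008, -0.2467, 0.0481]
eef_rot: [0.0, 0.707, 0.707, 0.0]
ft_force: [-0.1, 1.1, -0.6]
finger_gap: 0.0542
gripper_force: 0.0
```

Call:
apply_moves(slide=[[0, 0, -0.05], [0, 0, -0.15], [0, 0, -0.2], [0, 0, -0.2], [0, 0, -0.2]], yaw=[0, 0, 0, 0, 0])

```text
time: 25.13
eef_pos: [0.5003, -0.2465, 0.2104]
eef_rot: [0.0, 0.707, 0.707, 0.0]
ft_force: [0.5, -1.0, 0.2]
finger_gap: 0.055
gripper_force: 0.0
```

Call:
apply_moves(slide=[[0.2, -0.05, 0], [0.2, -0.05, 0], [0.2, -0.05, 0], [0.2, -0.05, 0], [0.2, -0.05, 0]], yaw=[0, 0, 0, 0, 0])

```text
time: 25.55
eef_pos: [0.4496, -0.0452, 0.2088]
eef_rot: [0.0, 0.707, 0.707, 0.0]
ft_force: [0.5, 0.6, 0.6]
finger_gap: 0.0546
gripper_force: 0.0
```

Call:
apply_moves(slide=[[0, 0, 0], [0, 0, 0], [0, 0, 0], [0, 0, 0], [0, 0, 0]], yaw=[0, 0, 0, 0, 0])

```text
time: 25.97
eef_pos: [0.4509, -0.0479, 0.208]
eef_rot: [0.0, 0.707, 0.707, -0.0]
ft_force: [-0.2, -1.0, -0.3]
finger_gap: 0.0549
gripper_force: 0.0
```

```bash
python3 chk.py s6
```

```text
[441. 163.] 477 0.112 [ 0.529 -0.322] [ 0.528 -0.322]
[412. 175.] 170 0.116 [ 0.502 -0.247] [ 0.5   -0.247]
[451. 195.] 147 0.064 [ 0.45  -0.351] [ 0.452 -0.353]
[423. 204.] 270 0.1 [ 0.425 -0.273] [ 0.425 -0.273]
[234. 224.] 142 0.059 [0.373 0.222] [0.373 0.223]
[205. 236.] 140 0.055 [0.342 0.301] [0.341 0.302]
[ 0.45077128 -0.0477945   0.20784724]
```

View pics/s6.png

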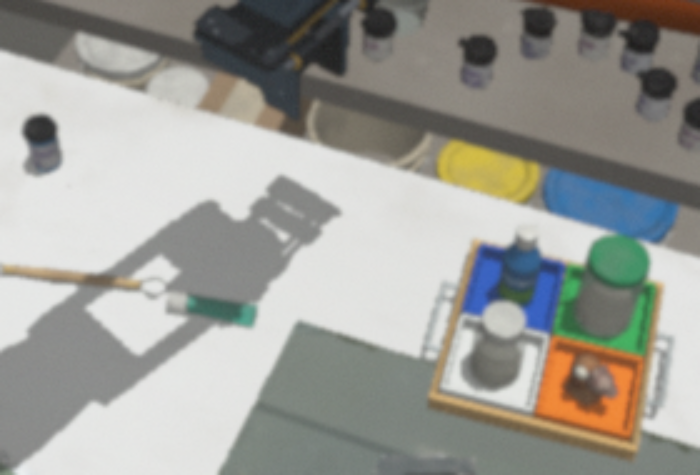

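All four stand centred in their pockets at the right heights, and the canisters are unmoved.

```bash
python3 -c "
from cell import robot
print(robot.hand_in())"
```

```text
the job is handed in; nothing more can be done
None
```

I handed the job in at about 26 s: the dye, green jar, white-capped jar and whistle stand upright near the centres of their matching pockets, and both canisters are where they started; the hand-in returned no verdict.

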